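# Reset the depth stop of the desk punch and lock it again

### The arm

A 6-joint arm with a two-finger parallel gripper is mounted at the origin on the work surface; the furniture and walls round the work are solid. World frame = base frame: x ahead of the robot, y to its left, z up, the work surface at z = 0. Lengths are in mm, angles in degrees, forces in N, time in s.
With the tool pointing down it reaches from about 350 to 850 mm from the base axis. Payload 8.1 kg.
Tool frame: the origin (TCP) lies between the finger pads; the fingertips stand 14 mm ahead of it and the grasp point (between the pads) lies 5 mm behind it; z points along the fingers, x is the direction in which the jaws open and shut, and the axes are right-handed (so a half turn about z gives the same grasp; the last joint's range is limited). The gripper opens to 85 mm and grips with 20 to 120 N. Pads are 22 mm wide; open, the fingers measure 114 mm over their backs; the gripper's body (76 mm by 85 mm) begins 54 mm behind the grasp point. The pads swing forward as they close: fully open they stand 13 mm farther back than shut.
Start: joints at [62.601, 7.471, 85.268, -0, 87.261, -4.893], TCP at [229.645, 554.318, 245.292] pointing down, gripper open.
Joint ranges: [-169.43, 169.43], [-51.17, 129.36], [1.28, 143.12], [-76.62, 256.62], [0, 156.53], [-152.29, 152.29]. Speed limits (degrees/s): [136.94, 136.94, 159.86, 180, 180, 180].

### API

Orientations are given as [roll, pitch, yaw] about the fixed x, y, z axes, in that order (R = Rz(yaw) Ry(pitch) Rx(roll)).
In Python, from bench import r, vision, job gives the robot as it stands.
- The arm moves only by the tool send_rows, never from a script. Its arguments are lists of equal length, an entry for each row: "dp": the shift along the world's x, y, z in mm, a list of three; "rot": the turn, a rotation vector about the world's x, y, z in rad, a list of three. In form: {"dp": [[tx, ty, tz], ...], "rot": [[wx, wy, wz], ...]}. A call has 1 to 5 rows; each row is the pose to reach, as a shift and turn from the pose commanded when the call began; what a row does not reach only later rows make up. A row lasts 1/8 s, in which the tool goes at most 62.5 mm and 10.7 degrees, less where a joint would pass 70% of its speed; a pose out of reach is approached as far as the arm can. A call with a gripper value outside its range is refused whole. "jaw" is the finger opening in mm, from 0 to 85.4, set as the call begins (left out, the last holds). The fingers move at their own pace and stop on an object; "force" is the grip in N (left out, the last holds). Time passes only in rows, so rows that repeat a pose let the fingers close. It gives the time, the measured TCP pose, the force and the opening at its end, in the units of the state.
- r.sense(): the state, without advancing time (a new reading comes with each control period).
- vision.snapshot(name): name is "side" or "top"; returns a dict with "pixels" (384x512x3 uint8, red, green, blue), "depth" (384x512 float32, mm along the optical axis (not along the pixel's ray), 0 where there is no reading), "intrinsics" (3x3 intrinsics, pixels), "world_from_camera" (4x4, takes a point from camera to world coordinates). Camera axes: x right, y down, z forward; pixel columns grow to the right and rows downward; lengths in mm; the calibration is good to about 2 mm. A picture is of the moment at which its call begins.
- job.hand_in(): hands the job in, once; it reports no verdict.
The state is a dict: "time": time; "joint_pos": joint angles; "qd": joint speeds; "joint_efforts": joint torques, N m; "tool_pos": TCP position; "tcp_rot": TCP orientation; "ft_force": force on the tool from outside, world axes, zero at the start; "wrist_torque": the same for the moment, N m; "finger_gap": finger opening in mm.
Only numpy, scipy, OpenCV 4.12 (cv2) and the standard library are available. Lean on these libraries where they do the work, as an engineer would, in place of code of your own. Each camera call takes 0.05 s, during which the arm holds its last target.

### The job

The depth stop of the desk punch is to be reset. Swing the lever of the lock ring anticlockwise until the ring no longer clamps, turn the thumb bar on top clockwise until the pointer meets the raised index tab, then swing the lever clockwise again until the ring is properly hand-tight (a push of about 11 newtons on the lever's peg) without overtightening it (14 newtons is too much), leaving the pointer on the tab. Never force the thumb bar while the ring clamps it, and do not disturb the other things on the desk.

Things in the scene. Friction and masses are not known exactly. Their poses are not given: they have to be found in the camera images.
- punch: Grey paper punch fixed to the desk, base 160 x 124 mm, 58 mm high to the top of its round pedestal (106 mm across, engraved scale). Origin on the desk below the vertical screw axis, about which all its parts turn; z up. Its front (-x, paper slot) faces roughly to the robot; its folded handle lies low behind.
- index (a point): Index: a point 44 mm from the screw axis towards the punch's front (-x), 2 mm short of the raised index tab, a steel block 5 mm wide and 9 mm high on the pedestal's rim; 64 mm above the desk.
- pointer_tip (a point): Tip of the adjuster's pointer, 44 mm from the screw axis, 64 mm above the desk: a flat dark arm that sticks out below the lock ring. The job is to bring it to the index point.
- adjuster_grip (a point): Centre of the adjuster's thumb bar, the topmost part, on the screw axis 111 mm above the desk. Dark steel, 38 mm long (own x), 14 mm thick (own y: grasp across this), 18 mm high. The pointer lies below its -x end, parallel to it. The lock ring (51 mm across) ends 31 mm below this point.
- adjuster (a joint): Angle of the adjuster (thumb bar, screw and pointer in one), rad, clockwise seen from above is positive; the pointer meets the index at 1.05, starts between about -0.2 and 0.2, stops at -0.7 and 1.7. A fine thread: it sinks 1 or 2 mm on the way. Turns against about 0.2 N m when the ring is slack; not to be turned while clamped.
- lock_ring (a joint): Ring and lever angle, rad; clockwise from above is positive and tightens; starts clamped near 0, stops at -1.0 and 0.9; stays at one height. Stiff thread: even slack, the peg needs a push of 5.6 N. Turn it back by about 0.6 rad to free the adjuster. As the adjuster sinks, the ring is tight again only beyond its starting angle, by an amount to be felt: go by the force. It stays as it is left.
- clamp_washer: Keyed spring washer between lock ring and adjuster flange, 48 mm across; slides up and down only. Its force on the stop screw is the clamping force, properly tight at 25 to 80 N. The push needed square to the lever is 5.6 N plus 0.08 N per newton of clamping force; let go, the ring eases back to about 70 N if it was pushed further.
- stop_screw: The threaded screw that carries the adjuster with its flange, pointer and thumb bar; origin on the screw axis at desk height.
- mug: Bystander: mug, 78 x 109 x 101 mm, origin under its middle.
- tape_roll: Bystander: roll of tape lying flat, 100 mm across, 45 mm high, origin under its middle.
- rubber_stamp: Bystander: wooden-handled rubber stamp, 30 x 52 x 68 mm, origin under its middle.
- lever_peg (a point): Mid-height of the upright black round peg (12 mm thick, 81 to 108 mm above the desk, a sleeve that spins freely) at the end of the lock ring's flat lever, 75 mm from the screw axis, 94 mm above the desk; own x points outward. The lever starts at the punch's left side; 40 mm beside the peg are free. Push it sideways along its arc or grasp it from above.

How it is judged (in metres and radians):
On the way, in this order (a step that is already met when the one before it is completed fails the run):
1. the lock ring is slack: the clamping force is below 4 N (contact force between clamp_washer and stop_screw below 4 N), for 0.2 s.
2. the pointer is on the index (within 4 mm) while the ring is slack (horizontal distance between pointer_tip and index below 0.004 m and contact force between clamp_washer and stop_screw below 4 N), for 0.2 s.
At the end, for the whole second after the job is handed in: The pointer tip is within 4 mm of the index point and the lock ring is tight again, at rest, clamping with 25 to 80 N (a push of 7.6 N or more on the peg) (contact force between clamp_washer and stop_screw between 25 and 80 N and horizontal distance between pointer_tip and index below 0.004 m and velocity of joint lock_ring between -0.05 and 0.05 rad/s); the robot touches nothing.
It fails at once if the lock ring is overtightened (clamping force above 100 N, a push of about 14 N on the peg) (contact force between clamp_washer and stop_screw above 100 N).
It fails at once if the adjuster is forced round while it is clamped (turning faster than 0.4 rad/s under more than 20 N) (contact force between clamp_washer and stop_screw above 20 N and (velocity of joint adjuster above 0.4 rad/s or velocity of joint adjuster below -0.4 rad/s)).
It fails at once if a bystander is moved by more than 20 mm (distance of any of mug, tape_roll, rubber_stamp from where it was at the start of the episode above 0.02 m).
It also fails if it takes over 67 s, if anything falls off the work surface, if the arm or the gripper's body presses on something with over 40 N, if the wrist force passes 120 N, or if a joint passes its speed limit or range.

## Working session

There is one attempt and no reset: what is moved stays moved. The work goes in short steps, Python scripts to look and compute and a tool call to move; the robot and the scene stay as the last step left them, time stands still between calls to the robot, and variables do not carry over. Pictures are saved under pics/ and viewed, and the job is handed in when it is done.

Besides the shell and the picture viewer there is one more tool, called after "Request:" as name(argument=value, ...) on one line, values as JSON. send_rows: Moves the arm, as the interface text tells. Its arguments: {"type":"object","properties":{"dp":{"type":"array"},"rot":{"type":"array"},"jaw":{"type":"number"},"force":{"type":"number"}},"required":["dp","rot"]}

```bash
ls; mkdir -p pics; python3 - <<'E'
from bench import r,vision,job
import cv2,numpy as np
print(r.sense())
for n in("top","side"):
    s=vision.snapshot(n)
    cv2.imwrite(f"pics/{n}0.png",s["pixels"][:,:,::-1])
    np.savez(f"{n}0.npz",**s)
    print(s["intrinsics"],s["world_from_camera"])
E
```

```text
pics
{'time': 0.0, 'joint_pos': array([ 6.26012168e+01,  7.51515666e+00,  8.53307079e+01, -2.37885396e-03,
        8.72620138e+01, -4.89313437e+00]), 'qd': array([-0.04058368, -0.03550259,  0.04115752,  0.05224039,  0.09536378,
       -0.03718158]), 'joint_efforts': array([ 1.93212843e-03, -5.69387090e+01, -5.00571048e+01,  2.41447460e-04,
        1.43238658e-02, -5.85193334e-05]), 'tool_pos': array([229.40974012, 553.82823255, 244.23021859]), 'tcp_rot': array([-1.79993165e+02,  1.07687886e-01,  6.74944735e+01]), 'ft_force': array([ 0.06171228,  0.46000417, -0.05661384]), 'wrist_torque': array([ 0.02396852, -0.00519516, -0.02939441]), 'finger_gap': 85.68881670096225}
[[460.43830641   0.         257.01526757]
 [  0.         460.43830641 186.33420716]
 [  0.           0.           1.        ]] [[-6.36865831e-03 -9.89547328e-01  1.44067784e-01  3.88430326e+02]
 [-9.99979672e-01  6.25755327e-03 -1.22431069e-03 -2.33216325e+01]
 [ 3.10001543e-04 -1.44072652e-01 -9.89567064e-01  1.26305436e+03]
 [ 0.00000000e+00  0.00000000e+00  0.00000000e+00  1.00000000e+00]]
[[448.28624912   0.         249.97287285]
 [  0.         448.28624912 195.93233   ]
 [  0.           0.           1.        ]] [[ 8.33254896e-01 -3.46266328e-01  4.31028895e-01  9.34822447e+01]
 [-5.52877033e-01 -5.16708668e-01  6.53711816e-01 -7.25672469e+02]
 [-3.64202340e-03 -7.83014548e-01 -6.21992727e-01  7.78761258e+02]
 [ 0.00000000e+00  0.00000000e+00  0.00000000e+00  1.00000000e+00]]
```

View pics/top0.png

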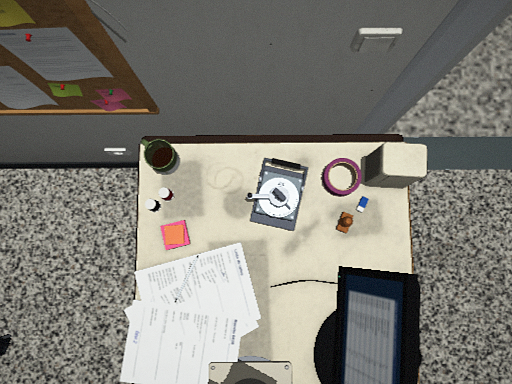

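View pics/side0.png

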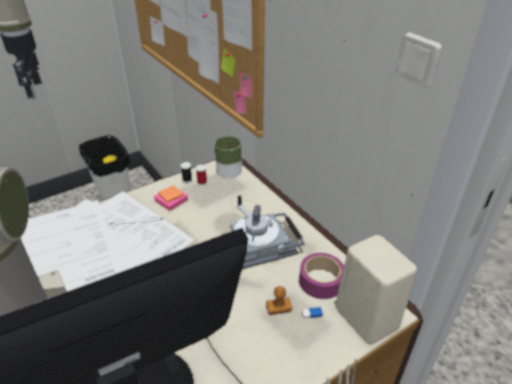

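```bash
cat > h.py <<'E'
import numpy as np,cv2
def proj(s,P):
    T=np.linalg.inv(s["world_from_camera"]);c=T[:3,:3]@np.asarray(P,float)+T[:3,3]
    u=s["intrinsics"]@c;return u[:2]/u[2]
def at_z(s,uv,z):
    d=np.linalg.inv(s["intrinsics"])@np.array([uv[0],uv[1],1.]);M=s["world_from_camera"]
    d=M[:3,:3]@d;o=M[:3,3];return o+d*(z-o[2])/d[2]
def cloud(s):
    D=s["depth"];v,u=np.mgrid[:D.shape[0],:D.shape[1]];K=s["intrinsics"]
    p=np.stack([(u-K[0,2])/K[0,0]*D,(v-K[1,2])/K[1,1]*D,D],-1);M=s["world_from_camera"]
    return p@M[:3,:3].T+M[:3,3]
def crop(s,c,hw,k,f):
    x,y=int(c[0]),int(c[1]);im=s["pixels"][y-hw:y+hw,x-hw:x+hw,::-1]
    cv2.imwrite(f,cv2.resize(im,None,fx=k,fy=k,interpolation=cv2.INTER_CUBIC))
E
python3 - <<'E'
from h import *
t=dict(np.load("top0.npz"));s=dict(np.load("side0.npz"))
crop(t,(278,193),40,7,"pics/tc.png")
crop(s,(262,232),45,7,"pics/sc.png")
C=cloud(t)
m=C[...,2]
np.set_printoptions(linewidth=250,suppress=True)
print(m[170:232,244:312:1][::2,::2].astype(int))
E
```

```text
[[   0    1    1 ...   31    0    0]
 [   1    0    3 ...   40    2    0]
 [   4    1    0 ...   36   -3    0]
 ...
 [1263    2    0 ...   -1    1   -1]
 [   0    0    0 ...    2   -2    0]
 [   4    3    2 ...    0    1    4]]
```

View pics/tc.png

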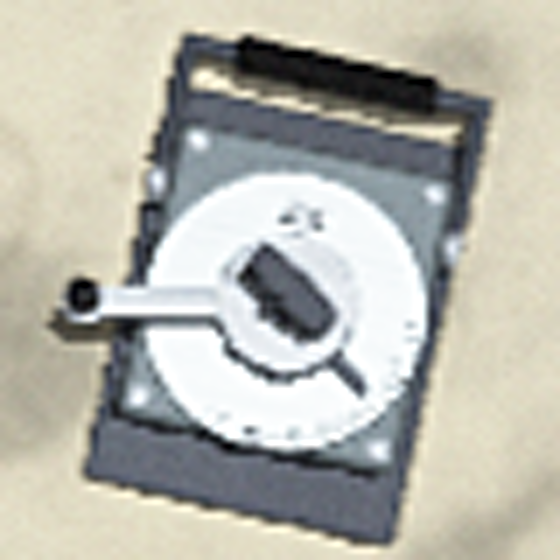

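View pics/sc.png

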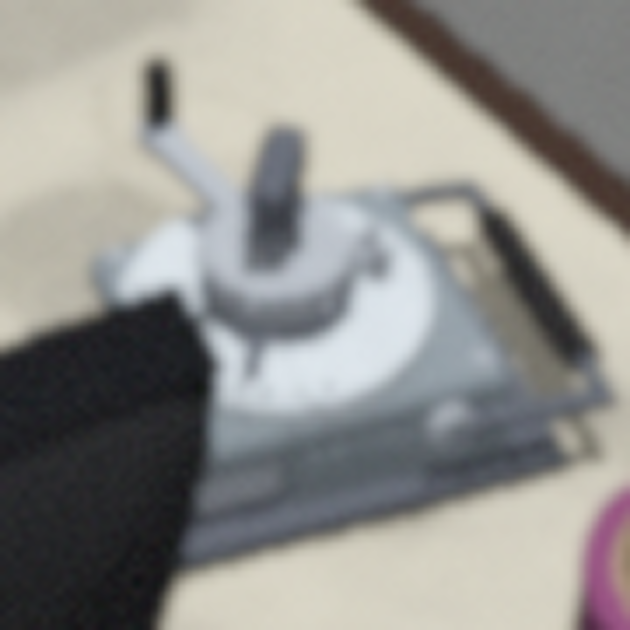

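```bash
python3 - <<'E'
from h import *
np.set_printoptions(suppress=True,precision=1)
t=dict(np.load("top0.npz"));s=dict(np.load("side0.npz"))
f=lambda c:((c[0]+.5)/7-.5+238,(c[1]+.5)/7-.5+153)
g=lambda c:((c[0]+.5)/7-.5+217,(c[1]+.5)/7-.5+187)
for n,c,z in [("bar",(290,292),120),("ringc",(288,310),80),("peg",(83,296),108),("ptr",(362,392),64),("tab",(250,429),67)]:
    print(n,at_z(t,f(c),z))
# pedestal circle
px=t["pixels"].astype(int);C=cloud(t)
m=((px.min(-1)>205)&(abs(px[...,0]-px[...,2])<25)).astype(np.uint8)
m[:, :250]=0;m[:165]=0;m[235:]=0;m[:,315:]=0
n,l,st,ce=cv2.connectedComponentsWithStats(m);i=1+st[1:,4].argmax();print(st[i])
cnt=max(cv2.findContours((l==i).astype(np.uint8),0,1)[0],key=len)[:,0].astype(float)
cnt=cnt[(cnt[:,0]>262)]
P=np.array([at_z(t,q,58) for q in cnt])[:,:2]
from scipy.optimize import least_squares
o=least_squares(lambda a:np.hypot(*(P-a[:2]).T)-52.5,[480,-60],loss='soft_l1').x
print("ped",o)
# bar mask: dark, z>100
M=(C[...,2]>110)&(C[...,2]<128)&(np.hypot(C[...,0]-o[0],C[...,1]-o[1])<30)
Q=np.array([at_z(t,(u,v),120) for v,u in np.argwhere(M)])[:,:2].astype(np.float32)
print(len(Q),Q.mean(0),cv2.minAreaRect(Q))
for h in(20,58,108,120):
  M=(abs(C[...,2]-h)<5)&(np.hypot(C[...,0]-o[0],C[...,1]-o[1])<95);print(h,M.sum())
M=(C[...,2]>12)&(C[...,2]<75)&(np.hypot(C[...,0]-o[0],C[...,1]-o[1])<130)
Q=C[M][:,:2].astype(np.float32);print("base",cv2.minAreaRect(Q))
for n,c,z in [("bar s",(281,137),120),("peg s",(157,68),108),("ptr s",(250,372),64)]:
    print(n,at_z(s,g(c),z))
E
```

```text
bar [534.4 -79.6 120. ]
ringc [532.8 -80.8  80. ]
peg [534.9  -5.4 108. ]
ptr [ 503.7 -108.8   64. ]
tab [489.9 -66.7  67. ]
[ 250  178   49   39 1015]
ped [481.5 -68.4]Traceback (most recent call last):
  File "<stdin>", line 21, in <module>
IndexError: too many indices for array: array is 1-dimensional, but 2 were indexed
```

```bash
python3 - <<'E'
from h import *
np.set_printoptions(suppress=True,precision=1)
t=dict(np.load("top0.npz"));s=dict(np.load("side0.npz"))
g=lambda c:((c[0]+.5)/7-.5+217,(c[1]+.5)/7-.5+187)
px=t["pixels"].astype(int);C=cloud(t)
from scipy.optimize import least_squares
D=np.hypot(C[...,0]-533,C[...,1]+80)
# edge points
gr=cv2.cvtColor(t["pixels"],cv2.COLOR_RGB2GRAY)
e=cv2.Canny(cv2.resize(gr,None,fx=4,fy=4,interpolation=cv2.INTER_CUBIC),60,150)
v,u=np.nonzero(e);P=np.array([at_z(t,((a+.5)/4-.5,(b+.5)/4-.5),58) for a,b in zip(u,v) if 1000<a<1260 and 660<b<940])[:,:2]
d=np.hypot(P[:,0]-533,P[:,1]+80);P=P[abs(d-53)<6]
o=least_squares(lambda a:np.hypot(*(P-a[:2]).T)-a[2],[533,-80,53],loss='soft_l1').x
print("ped",o,len(P))
M=(C[...,2]>108)&(C[...,2]<130)&(D<30)
Q=np.array([at_z(t,(u,v),120) for v,u in np.argwhere(M)])[:,:2].astype(np.float32)
print(len(Q),Q.mean(0),cv2.minAreaRect(Q))
M=(C[...,2]>90)&(C[...,2]<130)&(D>50)&(D<95)
Q=np.array([at_z(t,(u,v),108) for v,u in np.argwhere(M)])[:,:2];print("peg",len(Q),Q.mean(0))
M=(C[...,2]>12)&(C[...,2]<75)&(D<130)
Q=C[M][:,:2].astype(np.float32);print("base",cv2.minAreaRect(Q))
for n,c,z in [("bar s",(281,137),120),("peg s",(157,68),108),("ptr s",(250,372),64)]:
    print(n,at_z(s,g(c),z))
E
```

```text
ped [534.4 -80.   53.7] 921
89 [534.  -81.2] ((533.8761596679688, -80.85157775878906), (35.48133850097656, 14.281708717346191), 44.24246597290039)
peg 22 [534.4  -7.2]
base ((549.7373657226562, -85.21297454833984), (123.6988525390625, 180.42884826660156), 76.79962158203125)
bar s [542.  -73.3 120. ]
peg s [535.6  -7.2 108. ]
ptr s [ 504.3 -111.3   64. ]
```

Request:
send_rows(dp=[[29,-53,0],[58,-106,0],[87,-159,0],[116,-212,0],[145,-265,0]], rot=[[0,0,-0.17],[0,0,-0.34],[0,0,-0.51],[0,0,-0.68],[0,0,-0.85]], jaw=36, force=80)

```text
time: 0.72
tool_pos: [375.0, 287.5, 245.0]
tcp_rot: [180.0, 0.0, 18.5]
ft_force: [0.3, 0.8, 0.3]
finger_gap: 36.1
```

Request:
send_rows(dp=[[29,-53,0],[58,-106,0],[87,-159,0],[116,-212,0],[145,-265,-20]], rot=[[0,0,-0.1],[0,0,-0.2],[0,0,-0.33],[0,0,-0.33],[0,0,-0.33]])

```text
time: 1.35
tool_pos: [520.8, 23.2, 227.0]
tcp_rot: [180.0, -0.2, -0.1]
ft_force: [1.4, 0.3, 0.0]
finger_gap: 35.8
```

Request:
send_rows(dp=[[15,-31,-25],[15,-31,-70],[15,-31,-85],[15,-31,-85]], rot=[[0,0,0],[0,0,0],[0,0,0],[0,0,0]])

```text
time: 1.85
tool_pos: [533.0, -5.3, 139.6]
tcp_rot: [-180.0, 0.2, -0.1]
ft_force: [-0.3, -0.1, 0.2]
finger_gap: 36.0
```

```bash
python3 - <<'E'
from h import *
from bench import r,vision
q=r.sense();print(q["tool_pos"],q["tcp_rot"],q["ft_force"],q["finger_gap"],q["joint_pos"])
s=vision.snapshot("side");crop(s,(262,222),50,6,"pics/s1.png")
t=vision.snapshot("top");crop(t,(268,193),50,6,"pics/t1.png")
E
```

```text
[533.02855995  -5.25976368 139.63831692] [-1.79979670e+02  1.68234840e-01 -8.40386336e-02] [-0.29004155 -0.14695264  0.22355985] 36.00006009605164 [-6.07887900e+00  1.65711692e+00  1.02667983e+02  2.73123168e-03
  7.58443386e+01 -5.99548238e+00]
```

View pics/s1.png

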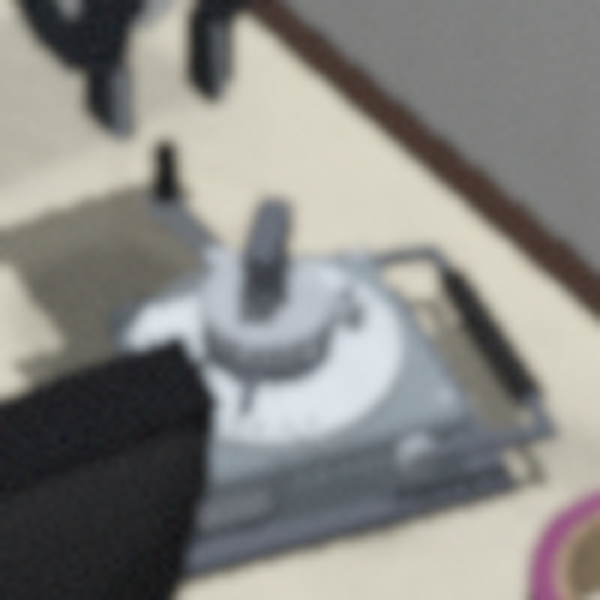

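View pics/t1.png

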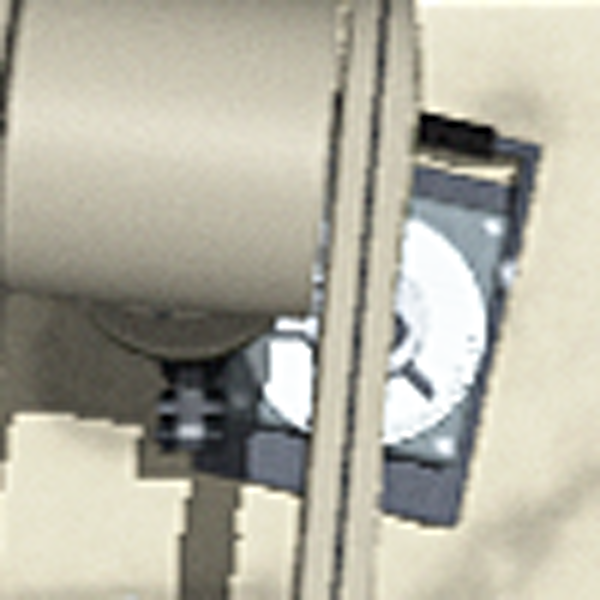

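Request:
send_rows(dp=[[0,0,-20],[0,0,-38],[0,0,-42],[0,0,-42]], rot=[[0,0,0],[0,0,0],[0,0,0],[0,0,0]], jaw=30)

```text
time: 2.45
tool_pos: [534.2, -5.6, 98.9]
tcp_rot: [180.0, 0.0, -0.1]
ft_force: [-0.1, -0.8, 0.2]
finger_gap: 30.0
```

```bash
python3 - <<'E'
from h import *
from bench import r,vision
q=r.sense();print(q["tool_pos"],q["tcp_rot"],q["ft_force"],q["finger_gap"])
s=vision.snapshot("side");crop(s,(250,212),40,7,"pics/s2.png")
E
```

```text
[534.1909913   -5.64123756  98.88001296] [ 1.79999439e+02  3.49491934e-03 -1.04537933e-01] [-0.10420594 -0.77023633  0.15384658] 30.00196545956222
```

View pics/s2.png

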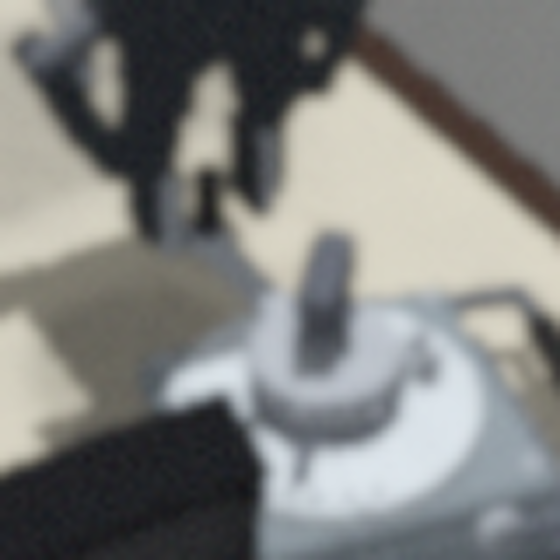

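Request:
send_rows(dp=[[0,0,0],[-3.9,0,0],[-7.7,-0.3,0],[-11.6,-0.8,0],[-15.4,-1.4,0]], rot=[[0,0,0],[0,0,0.052],[0,0,0.105],[0,0,0.157],[0,0,0.209]], jaw=16)

```text
time: 3.12
tool_pos: [520.2, -7.2, 99.7]
tcp_rot: [180.0, -0.2, 12.0]
ft_force: [5.9, 1.2, -3.6]
finger_gap: 15.8
```

Request:
send_rows(dp=[[-3.7,-0.9,0],[-7.4,-2.0,0],[-11.1,-3.2,0],[-14.7,-4.7,0],[-18.2,-6.3,0]], rot=[[0,0,0.052],[0,0,0.105],[0,0,0.157],[0,0,0.209],[0,0,0.262]])

```text
time: 3.75
tool_pos: [501.9, -13.2, 99.6]
tcp_rot: [179.9, -0.2, 27.0]
ft_force: [5.9, 2.0, -2.3]
finger_gap: 16.1
```

Request:
send_rows(dp=[[-3.4,-1.8,0],[-6.7,-3.8,0],[-9.9,-5.9,0],[-13.0,-8.3,0],[-13.0,-8.3,0]], rot=[[0,0,0.052],[0,0,0.105],[0,0,0.157],[0,0,0.209],[0,0,0.209]])

```text
time: 4.38
tool_pos: [488.6, -21.5, 99.6]
tcp_rot: [179.9, -0.1, 38.8]
ft_force: [3.4, 2.2, -0.2]
finger_gap: 16.0
```

Request:
send_rows(dp=[[1.3,1,0],[1.3,1,20],[1.3,1,60],[1.3,1,90]], rot=[[0,0,0],[0,0,0],[0,0,0],[0,0,0]])

```text
time: 4.88
tool_pos: [488.9, -20.9, 190.2]
tcp_rot: [180.0, 0.0, 38.8]
ft_force: [0.3, 0.7, 0.9]
finger_gap: 15.9
```

```bash
python3 - <<'E'
from h import *
from bench import r,vision
q=r.sense();print(q["tool_pos"],q["tcp_rot"],q["ft_force"],q["finger_gap"])
s=vision.snapshot("side");crop(s,(250,225),50,6,"pics/s3.png")
t=vision.snapshot("top");crop(t,(268,193),50,6,"pics/t3.png")
E
```

```text
[488.89091568 -20.90721594 190.21287241] [1.79970028e+02 1.23518764e-02 3.88053219e+01] [0.29978596 0.67964665 0.93520021] 15.919015897527641
```

View pics/s3.png

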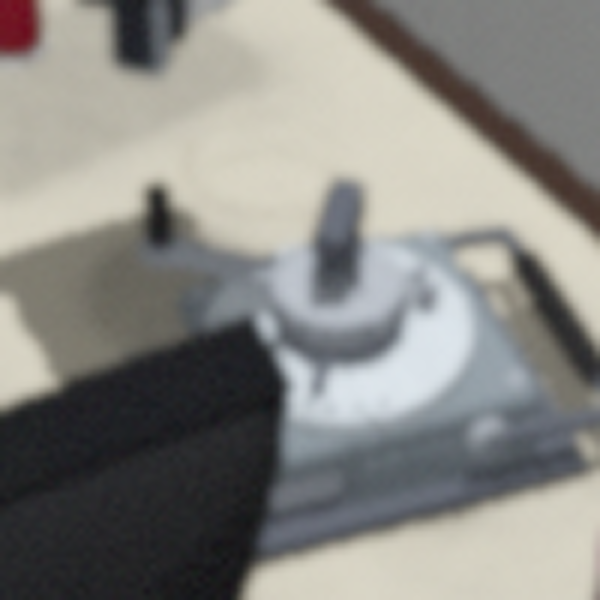

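View pics/t3.png

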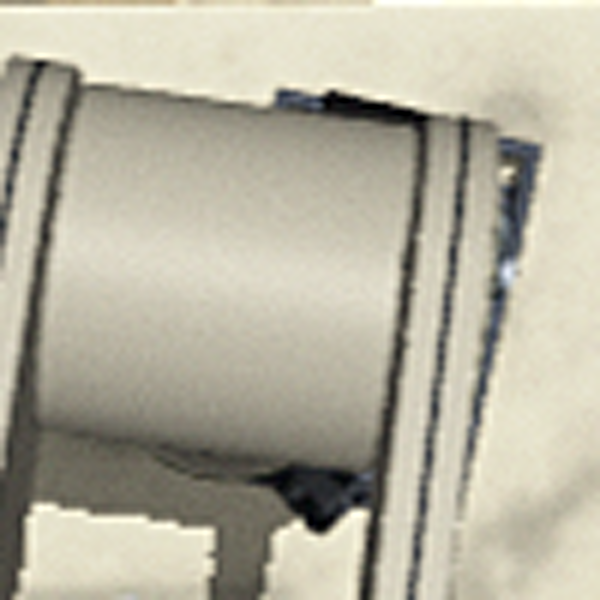

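Request:
send_rows(dp=[[10,-14,0],[25,-32,0],[44.5,-60,0],[44.5,-60,0],[44.5,-60,0]], rot=[[0,0,-0.18],[0,0,-0.36],[0,0,-0.54],[0,0,-0.72],[0,0,-0.9]], jaw=40)

```text
time: 5.6
tool_pos: [532.8, -81.2, 187.3]
tcp_rot: [180.0, 0.1, -13.1]
ft_force: [-0.7, -0.1, 0.2]
finger_gap: 40.2
```

Request:
send_rows(dp=[[0,0,-10],[0,0,-20],[0,0,-34],[0,0,-34]], rot=[[0,0,-0.18],[0,0,-0.36],[0,0,-0.54],[0,0,-0.584]])

```text
time: 6.1
tool_pos: [531.7, -80.5, 151.9]
tcp_rot: [179.8, 0.2, -46.4]
ft_force: [-0.1, -0.0, -0.2]
finger_gap: 40.1
```

```bash
python3 - <<'E'
from h import *
from bench import r,vision
q=r.sense();print(q["tool_pos"],q["tcp_rot"],q["ft_force"],q["finger_gap"],q["joint_pos"])
s=vision.snapshot("side");crop(s,(250,215),50,6,"pics/s4.png")
f=lambda c:((c[0]+.5)/6-.5+200,(c[1]+.5)/6-.5+175)
print(at_z(s,f((157,190)),108))
E
```

```text
[531.65986951 -80.48443375 151.94944428] [179.84150995   0.20594461 -46.4149982 ] [-0.13565962 -0.03623368 -0.2238418 ] 40.128231819403254 [-1.40565886e+01  1.77484083e+00  1.01199857e+02 -2.42500527e-02
  7.72840938e+01  3.23635160e+01]
[489.80009058 -21.49350653 108.        ]
```

View pics/s4.png

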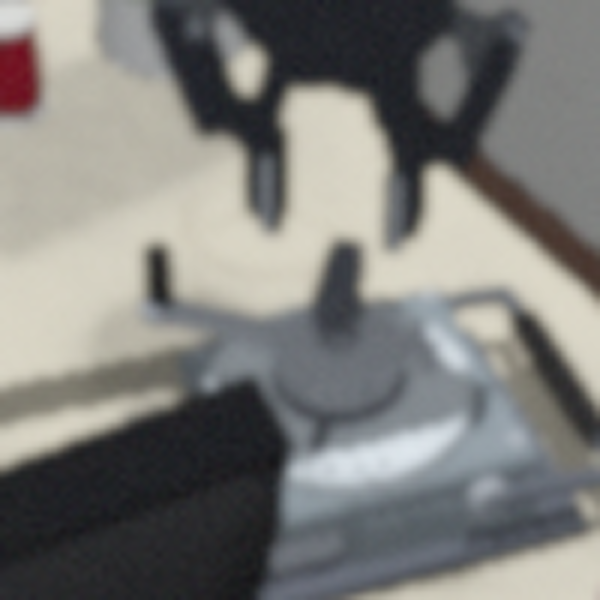

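Request:
send_rows(dp=[[0,0,-20],[0,0,-40],[0,0,-47],[0,0,-47]], rot=[[0,0,0],[0,0,0],[0,0,0],[0,0,0]])

```text
time: 6.65
tool_pos: [532.8, -80.7, 107.1]
tcp_rot: [179.9, 0.1, -46.2]
ft_force: [0.1, -0.2, 0.5]
finger_gap: 40.1
```

```bash
python3 - <<'E'
from h import *
from bench import r,vision
q=r.sense();print(q["tool_pos"],q["tcp_rot"],q["ft_force"],q["finger_gap"])
s=vision.snapshot("side");crop(s,(250,215),50,6,"pics/s5.png")
E
```

```text
[532.81611119 -80.65765409 107.07469091] [ 1.79948459e+02  6.81794386e-02 -4.61671729e+01] [ 0.06969324 -0.16458541  0.54555587] 40.10234041105351
```

View pics/s5.png

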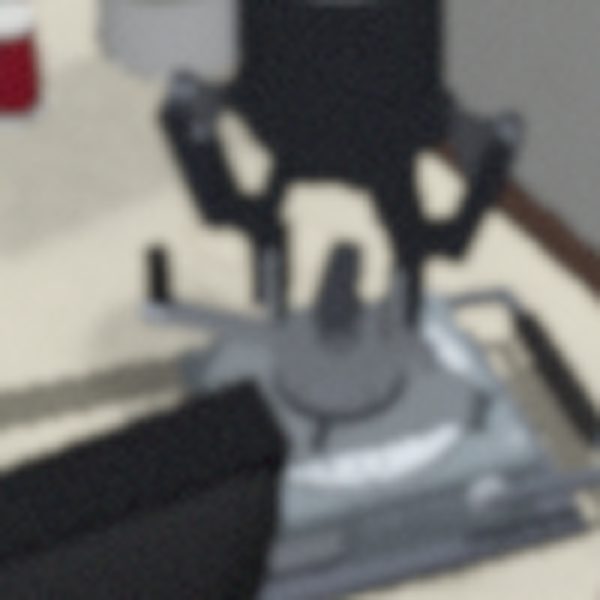

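Straddling the bar (bar at ~(345,285), fingers either side). Close.

Request:
send_rows(dp=[[1,0,0],[1,0,0],[1,0,0],[1,0,0]], rot=[[0,0,0],[0,0,0],[0,0,0],[0,0,0]], jaw=8, force=50)

```text
time: 7.2
tool_pos: [533.9, -79.9, 108.8]
tcp_rot: [-180.0, 0.1, -46.2]
ft_force: [-7.5, 4.6, 8.8]
finger_gap: 17.9
```

Request:
send_rows(dp=[[0,0,0],[0,0,0]], rot=[[0,0,0],[0,0,0]])

```text
time: 7.45
tool_pos: [534.0, -79.9, 108.9]
tcp_rot: [-180.0, 0.1, -46.2]
ft_force: [-6.9, 5.6, 8.4]
finger_gap: 18.1
```

```bash
python3 - <<'E'
from h import *
from bench import r,vision
q=r.sense();print(q["tool_pos"],q["wrist_torque"],q["finger_gap"])
s=vision.snapshot("side");crop(s,(257,215),30,10,"pics/s6.png")
E
```

```text
[533.9743047  -79.85790255 108.86075832] [0.93951746 1.30933208 0.04252458] 18.139572690981286
```

View pics/s6.png

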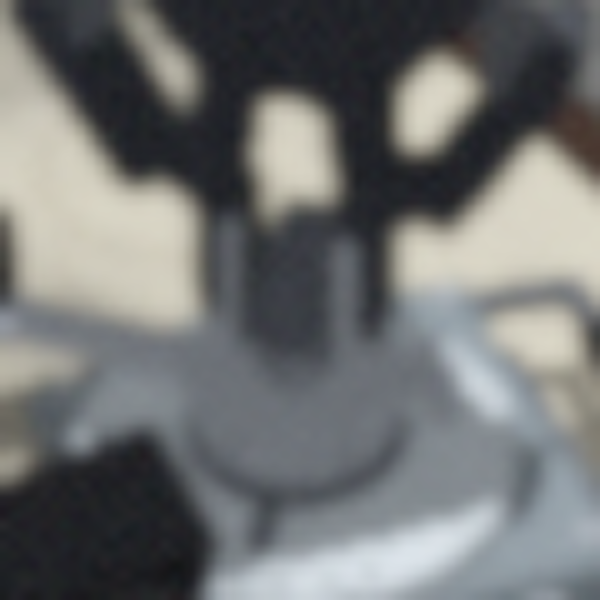

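Request:
send_rows(dp=[[-0.7,0.7,0],[-1.4,1.4,0],[-1.4,1.4,0]], rot=[[0,0,0],[0,0,0],[0,0,0]])

```text
time: 7.88
tool_pos: [533.7, -79.6, 108.9]
tcp_rot: [-179.9, -0.1, -46.2]
ft_force: [-2.2, -0.3, 7.2]
finger_gap: 18.2
```

Request:
send_rows(dp=[[0,0,0],[0,0,0],[0,0,0],[0,0,0],[0,0,0]], rot=[[0,0,-0.04],[0,0,-0.08],[0,0,-0.12],[0,0,-0.16],[0,0,-0.2]])

```text
time: 8.5
tool_pos: [533.5, -79.4, 108.6]
tcp_rot: [-179.9, -0.1, -57.7]
ft_force: [-2.4, 1.3, 5.2]
finger_gap: 18.4
```

```bash
python3 - <<'E'
from h import *
from bench import r,vision
q=r.sense();print(q["tool_pos"],q["ft_force"],q["wrist_torque"],q["finger_gap"])
s=vision.snapshot("side");crop(s,(257,220),30,10,"pics/s7.png")
t=vision.snapshot("top");crop(t,(278,193),40,7,"pics/t7.png")
E
```

```text
[533.50690926 -79.40988058 108.64418311] [-2.43305952  1.32815928  5.22032816] [0.20990468 0.39263283 0.23406585] 18.357966970329546
```

View pics/s7.png

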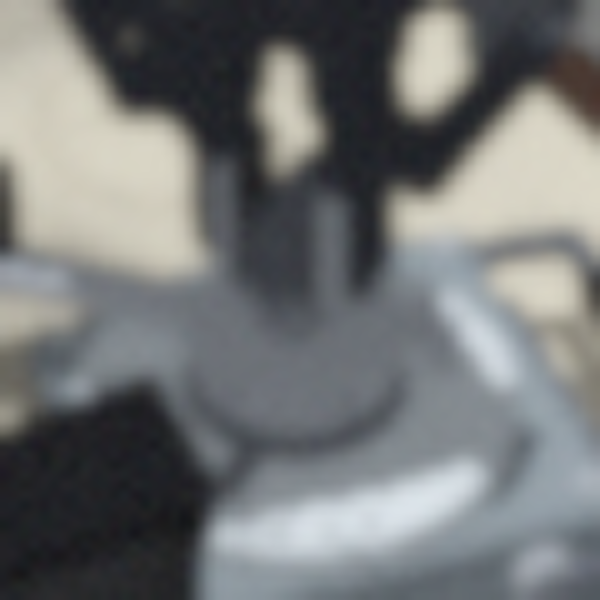

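View pics/t7.png

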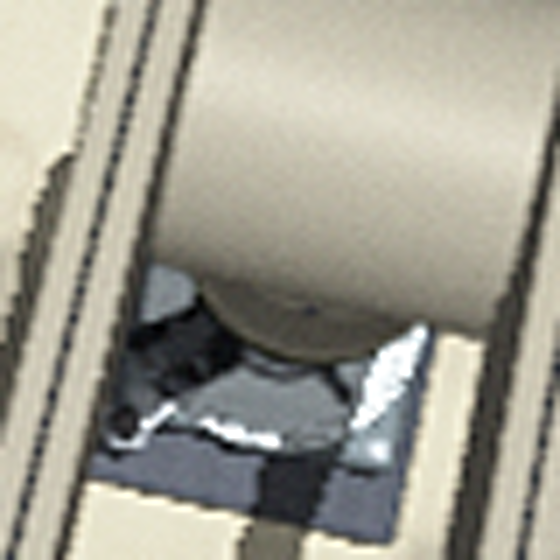

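Request:
send_rows(dp=[[0,0,0],[0,0,0],[0,0,0],[0,0,0],[0,0,0]], rot=[[0,0,-0.043],[0,0,-0.086],[0,0,-0.129],[0,0,-0.172],[0,0,-0.215]])

```text
time: 9.22
tool_pos: [533.4, -79.1, 108.4]
tcp_rot: [-179.9, -0.0, -70.0]
ft_force: [-2.6, 2.3, 5.4]
finger_gap: 18.3
```

Request:
send_rows(dp=[[0,0,0],[0,0,0],[0,0,0],[0,0,0],[0,0,0]], rot=[[0,0,-0.043],[0,0,-0.086],[0,0,-0.129],[0,0,-0.172],[0,0,-0.215]])

```text
time: 9.85
tool_pos: [533.3, -78.8, 108.1]
tcp_rot: [-180.0, 0.0, -82.3]
ft_force: [-2.0, 3.8, 3.1]
finger_gap: 18.0
```

Request:
send_rows(dp=[[0,0,0],[0,0,0],[0,0,0],[0,0,0],[0,0,0]], rot=[[0,0,-0.043],[0,0,-0.086],[0,0,-0.129],[0,0,-0.172],[0,0,-0.215]])

```text
time: 10.48
tool_pos: [533.2, -78.5, 107.9]
tcp_rot: [-180.0, 0.1, -94.6]
ft_force: [-0.6, 3.4, 1.7]
finger_gap: 17.9
```

```bash
python3 - <<'E'
from h import *
from bench import r,vision
q=r.sense();print(q["tool_pos"],q["ft_force"],q["wrist_torque"],q["finger_gap"],q["tcp_rot"])
s=vision.snapshot("side");crop(s,(257,220),30,10,"pics/s8.png")
t=vision.snapshot("top");crop(t,(278,193),40,7,"pics/t8.png");np.savez("t8.npz",**t)
E
```

```text
[533.20474942 -78.5397182  107.86414277] [-0.61206218  3.36971947  1.73878128] [0.76231921 0.11938633 0.17734333] 17.910539126624013 [-1.79973234e+02  7.32657894e-02 -9.46480920e+01]
```

View pics/s8.png

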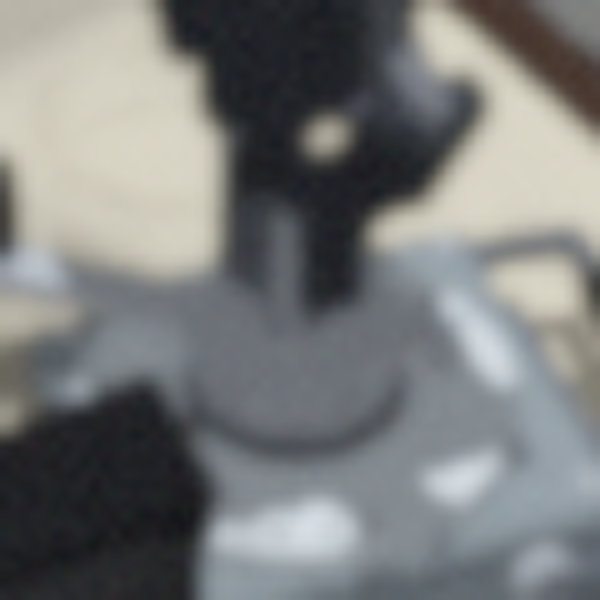

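View pics/t8.png

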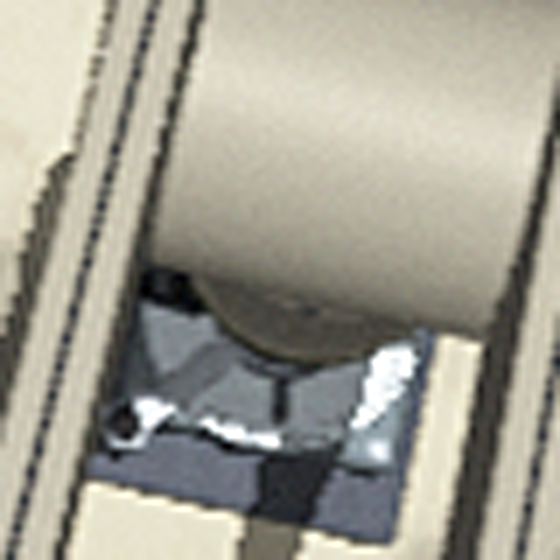

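```bash
python3 - <<'E'
from h import *
t=dict(np.load("t8.npz"));f=lambda c:((c[0]+.5)/7-.5+238,(c[1]+.5)/7-.5+153)
for c in [(280,418),(281,385),(278,418)]:
    p=at_z(t,f(c),64)[:2]-[533.8,-80.5];print(p,np.degrees(np.arctan2(p[1],p[0])),np.hypot(*p))
crop(t,(276,210),14,24,"pics/t8b.png")
t0=dict(np.load("top0.npz"));crop(t0,(276,210),14,24,"pics/t0b.png")
a=np.radians(166.8)
for nm,r_,z in(("index",44,64),("tab",48,67)):
  print(nm,(proj(t,[533.8+r_*np.cos(a),-80.5+r_*np.sin(a),z])-[262,196]+.5)*24-.5)
E
```

```text
[-39.59484075   2.47557071] 176.4223781953787 39.67215476905472
[-27.2458       1.94401422] 175.91880699620265 27.315065601839493
[-39.59011152   3.22134629] 175.3482365610198 39.72095167781646
index [315.95349198 432.55467869]
tab [309.01465659 466.09587335]
```

View pics/t8b.png

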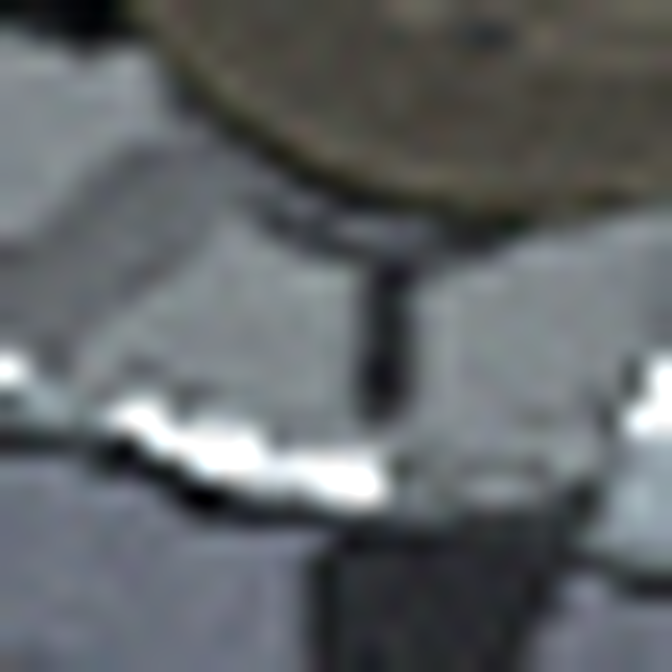

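View pics/t0b.png

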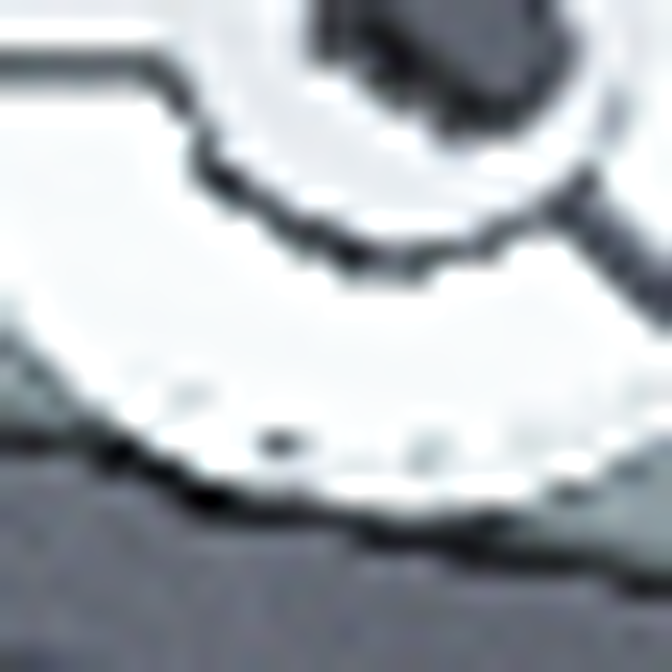

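```bash
python3 - <<'E'
from h import *
t0=dict(np.load("top0.npz"));f=lambda c:((c[0]+.5)/7-.5+238,(c[1]+.5)/7-.5+153)
px=t0["pixels"].astype(float)
a=t0.copy();a["pixels"]=np.clip((px-185)*255/70,0,255).astype(np.uint8)
crop(a,(280,206),20,20,"pics/t0c.png")
B=[at_z(t0,f(c),25)[:2] for c in[(200,140),(437,192),(140,397),(380,450)]]
ang=lambda d:np.degrees(np.arctan2(d[1],d[0]))
print(ang(B[0]-B[1])-90,ang(B[2]-B[3])-90,ang(B[0]-B[2]),ang(B[1]-B[3]),np.mean(B,0),np.linalg.norm(B[0]-B[1]),np.linalg.norm(B[0]-B[2]))
for c in [(362,392),(340,362)]:
  p=at_z(t0,f(c),64)[:2]-[533.8,-80.5];print(ang(p),np.hypot(*p))
E
```

```text
-12.924010334637217 -12.856051596919983 -13.474096663077255 -13.40696421020297 [545.75109697 -84.01274801] 94.38462739878538 103.21437954467325
-136.76663868956183 41.25964103726047
-132.84405650121337 27.58116077592808
```

View pics/t0c.png

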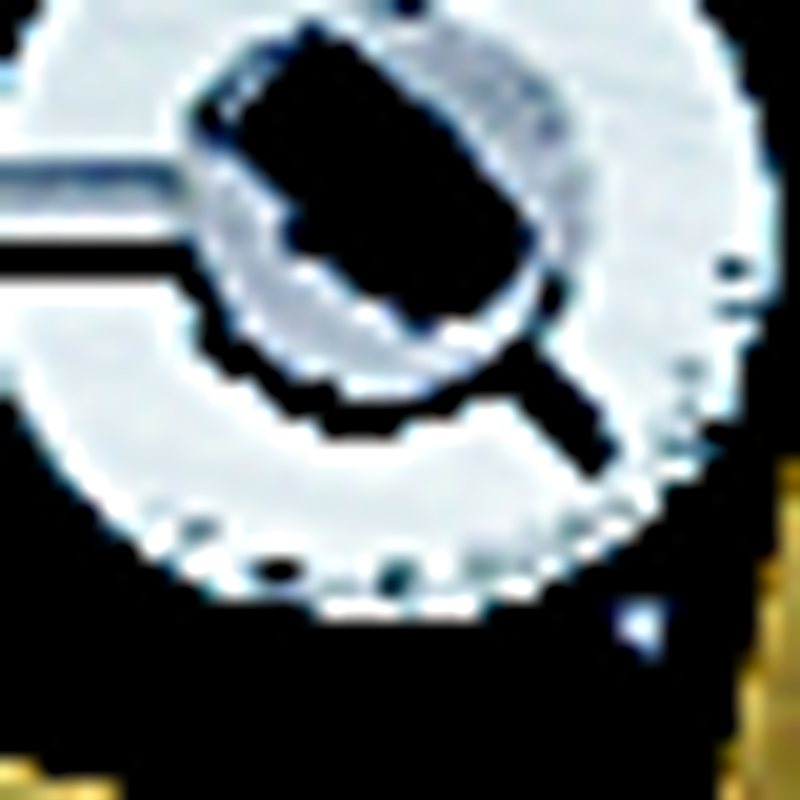

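Request:
send_rows(dp=[[0,0,0],[0,0,0],[0,0,0],[0,0,0],[0,0,0]], rot=[[0,0,-0.04],[0,0,-0.08],[0,0,-0.12],[0,0,-0.155],[0,0,-0.155]])

```text
time: 11.2
tool_pos: [533.2, -78.4, 107.7]
tcp_rot: [-180.0, 0.1, -103.4]
ft_force: [0.3, 5.6, -0.0]
finger_gap: 18.3
```

```bash
python3 - <<'E'
from h import *
from bench import r,vision
q=r.sense();print(q["tool_pos"],q["ft_force"],q["wrist_torque"],q["finger_gap"],q["tcp_rot"])
t=vision.snapshot("top");np.savez("t9.npz",**t);crop(t,(276,210),14,24,"pics/t9b.png")
E
```

```text
[533.20761598 -78.36362681 107.67894312] [ 0.34276939  5.56272818 -0.00933185] [ 1.12181137 -0.1312095   0.1712179 ] 18.29641987098579 [-1.79989334e+02  9.25206119e-02 -1.03410920e+02]
```

View pics/t9b.png

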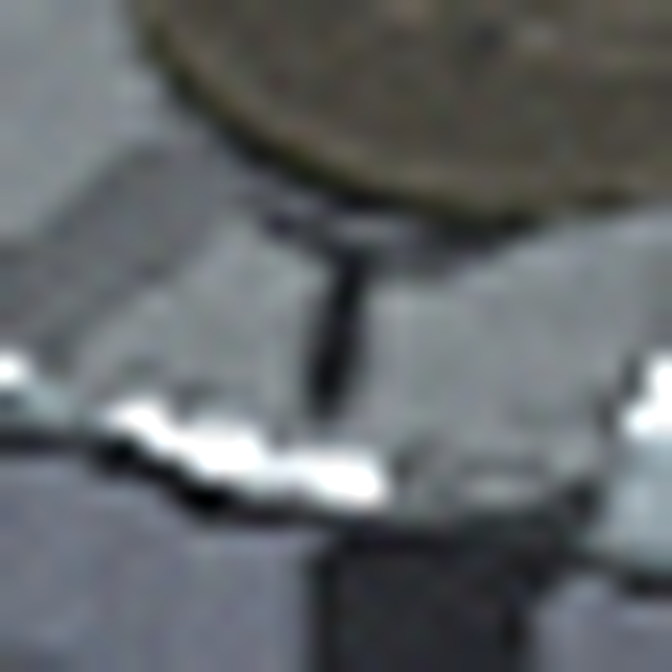

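```bash
python3 - <<'E'
from h import *
t=dict(np.load("t9.npz"));f=lambda c:((c[0]+.5)/24-.5+262,(c[1]+.5)/24-.5+196)
for c in [(327,412),(335,350),(345,275)]:
    p=at_z(t,f(c),64)[:2]-[533.8,-80.5];print(p,np.degrees(np.arctan2(p[1],p[0])),np.hypot(*p))
# dark centroid per row
g=t["pixels"].astype(float).mean(-1)
for v in range(207,214):
    w=np.clip(90-g[v,272:281],0,None);u=(w*np.arange(272,281)).sum()/max(w.sum(),1e-6)
    p=at_z(t,(u,v),64)[:2]-[533.8,-80.5];print(v,w.sum().round(),np.degrees(np.arctan2(p[1],p[0])).round(1),np.hypot(*p).round(1))
E
```

```text
[-40.60568291   8.81954197] 167.74570964595173 41.55244643706488
[-33.84909167   7.86744513] 166.91523166832783 34.75136975547308
[-25.66135727   6.67850717] 165.41207711948348 26.516178362255832
207 90.0 167.9 26.3
208 81.0 166.4 29.2
209 83.0 166.4 31.9
210 100.0 167.0 34.5
211 106.0 167.2 37.1
212 67.0 167.3 39.8
213 12.0 167.5 42.4
```

Request:
send_rows(dp=[[0,0,0],[0,0,0],[0,0,0],[0,0,20],[0,0,50]], rot=[[0,0,0],[0,0,0],[0,0,0],[0,0,0],[0,0,0]], jaw=44)

```text
time: 11.88
tool_pos: [532.0, -79.3, 157.0]
tcp_rot: [179.9, -0.0, -103.5]
ft_force: [-0.3, 0.2, -0.4]
finger_gap: 44.1
```

```bash
python3 - <<'E'
from h import *
from bench import r,vision
q=r.sense();print(q["tool_pos"],q["ft_force"],q["finger_gap"],q["tcp_rot"])
t=vision.snapshot("top");np.savez("t10.npz",**t);crop(t,(276,210),14,24,"pics/t10b.png")
s=vision.snapshot("side");crop(s,(250,215),50,6,"pics/s10.png")
E
```

```text
[531.97843924 -79.34798543 157.02543863] [-0.33303343  0.19145696 -0.44654174] 44.14570882785014 [ 1.79853130e+02 -1.26520199e-02 -1.03481515e+02]
```

View pics/t10b.png

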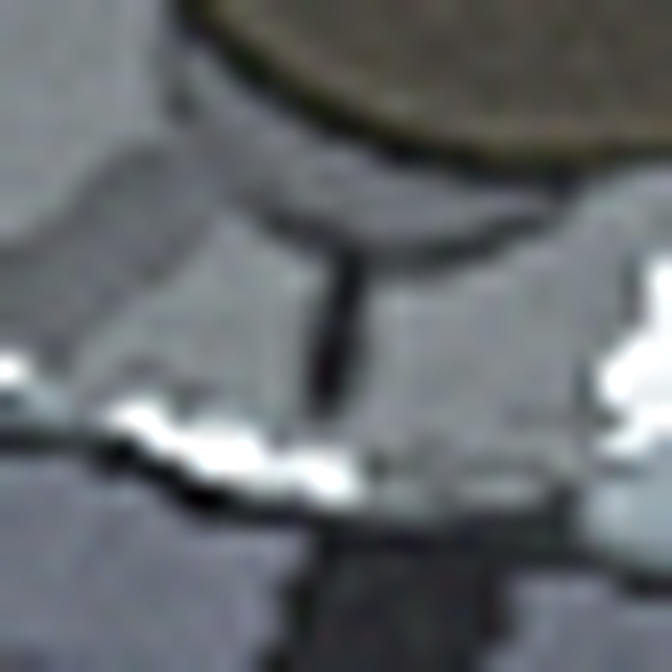

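View pics/s10.png

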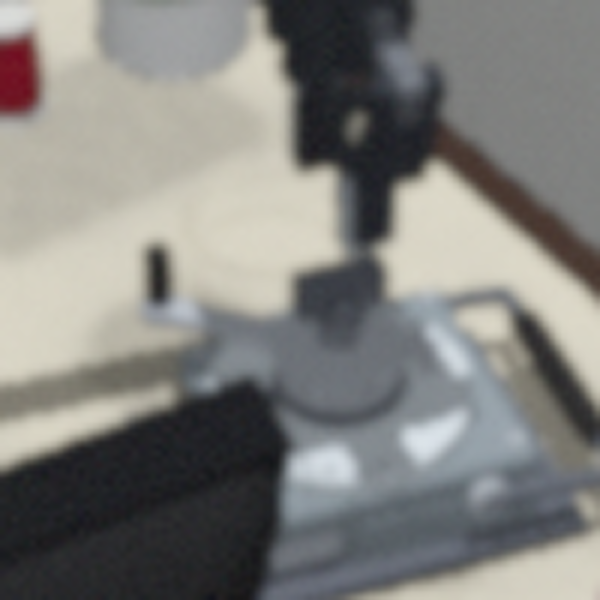

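Request:
send_rows(dp=[[0,0,33],[0,0,33],[0,0,33],[0,0,33],[0,0,33]], rot=[[0,0,0.18],[0,0,0.36],[0,0,0.54],[0,0,0.72],[0,0,0.9]], jaw=36, force=80)

```text
time: 12.6
tool_pos: [532.7, -79.5, 189.9]
tcp_rot: [180.0, 0.0, -51.6]
ft_force: [0.1, -0.4, -0.5]
finger_gap: 36.0
```

Request:
send_rows(dp=[[-10,14,0],[-20,28,0],[-30,42,0],[-43.6,58,0],[-43.6,58,0]], rot=[[0,0,0.18],[0,0,0.36],[0,0,0.54],[0,0,0.72],[0,0,0.9]])

```text
time: 13.22
tool_pos: [488.4, -20.5, 189.9]
tcp_rot: [-180.0, 0.1, 0.1]
ft_force: [1.0, -0.9, -0.6]
finger_gap: 36.0
```

Request:
send_rows(dp=[[0,0,0],[0,0,-20],[0,0,-50],[0,0,-50],[0,0,-50]], rot=[[0,0,0.18],[0,0,0.36],[0,0,0.54],[0,0,0.66],[0,0,0.66]])

```text
time: 13.85
tool_pos: [488.8, -21.4, 139.8]
tcp_rot: [-180.0, 0.1, 37.4]
ft_force: [0.3, -0.2, 0.3]
finger_gap: 36.0
```

```bash
python3 - <<'E'
from h import *
from bench import r,vision
q=r.sense();print(q["tool_pos"],q["ft_force"],q["finger_gap"],q["tcp_rot"])
s=vision.snapshot("side");crop(s,(240,205),45,6,"pics/s11.png")
E
```

```text
[488.84604263 -21.38480809 139.75865247] [ 0.30526047 -0.23924802  0.25754921] 35.96977734997008 [-1.79953159e+02  5.50499694e-02  3.74216115e+01]
```

View pics/s11.png

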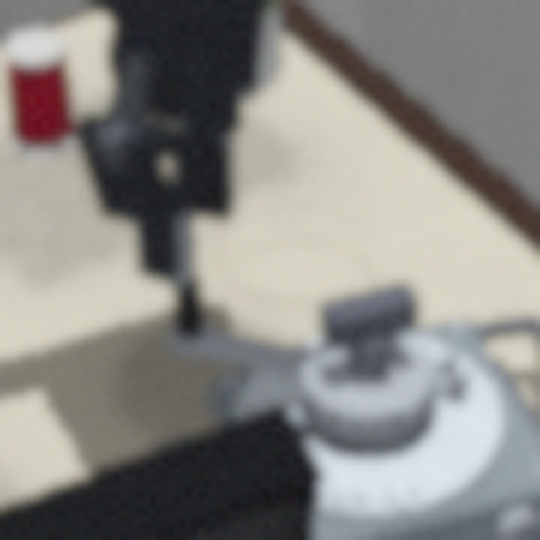

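Request:
send_rows(dp=[[0,0,-20],[0,0,-38],[0,0,-42],[0,0,-42]], rot=[[0,0,0],[0,0,0],[0,0,0],[0,0,0]])

```text
time: 14.4
tool_pos: [489.2, -21.3, 98.5]
tcp_rot: [-180.0, 0.0, 37.4]
ft_force: [0.2, 0.1, 0.8]
finger_gap: 36.1
```

Request:
send_rows(dp=[[0,0,0],[0,0,0],[0,0,0]], rot=[[0,0,0],[0,0,0],[0,0,0]], jaw=16)

```text
time: 14.78
tool_pos: [489.6, -21.4, 99.1]
tcp_rot: [180.0, -0.0, 37.5]
ft_force: [0.1, 0.5, -0.1]
finger_gap: 16.3
```

Request:
send_rows(dp=[[4.2,3.0,0],[8.7,5.7,0],[13.3,8.0,0],[18.0,10.1,0],[22.9,11.8,0]], rot=[[0,0,-0.07],[0,0,-0.14],[0,0,-0.21],[0,0,-0.28],[0,0,-0.35]])

```text
time: 15.4
tool_pos: [511.6, -9.7, 98.7]
tcp_rot: [-180.0, 0.1, 17.3]
ft_force: [-4.7, -1.2, 4.7]
finger_gap: 15.5
```

Request:
send_rows(dp=[[3.8,1.0,0],[7.6,1.9,0],[11.4,2.5,0],[15.3,3.0,0],[15.3,3.0,0]], rot=[[0,0,-0.052],[0,0,-0.105],[0,0,-0.157],[0,0,-0.209],[0,0,-0.209]])

```text
time: 16.02
tool_pos: [527.2, -6.5, 98.7]
tcp_rot: [-180.0, 0.1, 5.5]
ft_force: [-3.5, -0.2, 3.6]
finger_gap: 15.6
```

Request:
send_rows(dp=[[2.5,0.2,0],[5.1,0.3,0],[5.1,0.3,0]], rot=[[0,0,-0.035],[0,0,-0.07],[0,0,-0.07]])

```text
time: 16.4
tool_pos: [532.3, -6.2, 98.6]
tcp_rot: [-180.0, 0.0, 1.5]
ft_force: [-4.0, -0.8, 2.9]
finger_gap: 16.0
```

Request:
send_rows(dp=[[1.3,0,0],[2.6,0,0],[3.9,-0.1,0],[5.2,-0.1,0]], rot=[[0,0,-0.017],[0,0,-0.035],[0,0,-0.052],[0,0,-0.07]])

```text
time: 16.9
tool_pos: [537.4, -6.3, 98.6]
tcp_rot: [-180.0, 0.0, -2.5]
ft_force: [-5.0, 0.2, 4.0]
finger_gap: 16.1
```

Request:
send_rows(dp=[[1.3,0,0],[2.6,-0.2,0]], rot=[[0,0,-0.017],[0,0,-0.035]])

```text
time: 17.15
tool_pos: [540.0, -6.4, 98.6]
tcp_rot: [-180.0, 0.0, -4.5]
ft_force: [-5.5, 1.4, 4.2]
finger_gap: 15.8
```

Request:
send_rows(dp=[[1.3,-0.1,0],[2.6,-0.2,0]], rot=[[0,0,-0.017],[0,0,-0.035]])

```text
time: 17.4
tool_pos: [542.6, -6.6, 98.6]
tcp_rot: [-180.0, 0.0, -6.5]
ft_force: [-4.7, 0.4, 4.9]
finger_gap: 16.1
```

Request:
send_rows(dp=[[1.3,-0.2,0],[2.6,-0.4,0]], rot=[[0,0,-0.017],[0,0,-0.035]])

```text
time: 17.65
tool_pos: [545.2, -6.9, 98.6]
tcp_rot: [-180.0, 0.1, -8.6]
ft_force: [-5.0, -0.2, 3.8]
finger_gap: 16.3
```

Request:
send_rows(dp=[[1.3,-0.2,0],[2.5,-0.4,0]], rot=[[0,0,-0.017],[0,0,-0.035]])

```text
time: 17.9
tool_pos: [547.6, -7.3, 98.6]
tcp_rot: [-180.0, 0.1, -10.6]
ft_force: [-6.2, 1.2, 5.4]
finger_gap: 16.1
```

Request:
send_rows(dp=[[1.3,-0.2,0],[2.6,-0.5,0]], rot=[[0,0,-0.017],[0,0,-0.035]])

```text
time: 18.15
tool_pos: [550.1, -7.8, 98.6]
tcp_rot: [-180.0, 0.1, -12.6]
ft_force: [-5.8, 1.9, 4.0]
finger_gap: 16.3
```

Request:
send_rows(dp=[[1.25,-0.3,0]], rot=[[0,0,-0.017]])

```text
time: 18.27
tool_pos: [551.4, -8.1, 98.6]
tcp_rot: [-180.0, 0.1, -13.5]
ft_force: [-7.1, 1.5, 5.0]
finger_gap: 16.3
```

Request:
send_rows(dp=[[1.25,-0.4,0]], rot=[[0,0,-0.017]])

```text
time: 18.4
tool_pos: [552.6, -8.4, 98.6]
tcp_rot: [-180.0, 0.1, -14.5]
ft_force: [-6.9, 1.9, 5.6]
finger_gap: 15.9
```

Request:
send_rows(dp=[[1.2,-0.4,0]], rot=[[0,0,-0.017]])

```text
time: 18.52
tool_pos: [553.7, -8.7, 98.6]
tcp_rot: [-180.0, 0.1, -15.5]
ft_force: [-7.2, 2.4, 5.2]
finger_gap: 16.1
```

Request:
send_rows(dp=[[1.2,-0.4,0]], rot=[[0,0,-0.017]])

```text
time: 18.65
tool_pos: [554.9, -9.1, 98.6]
tcp_rot: [-180.0, 0.1, -16.5]
ft_force: [-7.2, 1.9, 4.7]
finger_gap: 15.5
```

Request:
send_rows(dp=[[1.2,-0.4,0]], rot=[[0,0,-0.017]])

```text
time: 18.77
tool_pos: [556.1, -9.4, 98.6]
tcp_rot: [-180.0, 0.1, -17.4]
ft_force: [-7.5, 2.6, 5.9]
finger_gap: 16.0
```

Request:
send_rows(dp=[[1.2,-0.4,0]], rot=[[0,0,-0.017]])

```text
time: 18.9
tool_pos: [557.2, -9.8, 98.6]
tcp_rot: [-180.0, 0.1, -18.4]
ft_force: [-7.7, 3.2, 6.4]
finger_gap: 15.8
```

Request:
send_rows(dp=[[1.2,-0.4,0]], rot=[[0,0,-0.017]])

```text
time: 19.02
tool_pos: [558.4, -10.1, 98.6]
tcp_rot: [-180.0, 0.1, -19.4]
ft_force: [-8.1, 3.1, 6.8]
finger_gap: 16.1
```

Request:
send_rows(dp=[[1.2,-0.45,0]], rot=[[0,0,-0.017]])

```text
time: 19.15
tool_pos: [559.5, -10.6, 98.6]
tcp_rot: [-180.0, 0.1, -20.3]
ft_force: [-7.9, 3.4, 5.5]
finger_gap: 15.9
```

Request:
send_rows(dp=[[1.2,-0.45,0]], rot=[[0,0,-0.017]])

```text
time: 19.27
tool_pos: [560.7, -11.0, 98.6]
tcp_rot: [-180.0, 0.1, -21.3]
ft_force: [-7.8, 2.8, 6.1]
finger_gap: 16.1
```

Request:
send_rows(dp=[[1.2,-0.45,0]], rot=[[0,0,-0.017]])

```text
time: 19.4
tool_pos: [561.8, -11.4, 98.6]
tcp_rot: [-180.0, 0.1, -22.3]
ft_force: [-9.4, 3.7, 6.9]
finger_gap: 16.2
```

Request:
send_rows(dp=[[1.2,-0.5,0]], rot=[[0,0,-0.017]])

```text
time: 19.52
tool_pos: [563.0, -11.8, 98.6]
tcp_rot: [-180.0, 0.1, -23.3]
ft_force: [-7.9, 3.4, 6.7]
finger_gap: 16.1
```

Request:
send_rows(dp=[[1.2,-0.5,0]], rot=[[0,0,-0.017]])

```text
time: 19.65
tool_pos: [564.1, -12.4, 98.5]
tcp_rot: [-180.0, 0.2, -24.2]
ft_force: [-9.4, 3.4, 6.6]
finger_gap: 16.0
```

Request:
send_rows(dp=[[1.15,-0.55,0]], rot=[[0,0,-0.017]])

```text
time: 19.77
tool_pos: [565.2, -12.8, 98.5]
tcp_rot: [-180.0, 0.2, -25.2]
ft_force: [-9.9, 4.4, 6.6]
finger_gap: 15.8
```

Request:
send_rows(dp=[[1.15,-0.55,0]], rot=[[0,0,-0.017]])

```text
time: 19.9
tool_pos: [566.3, -13.3, 98.5]
tcp_rot: [-180.0, 0.2, -26.2]
ft_force: [-9.6, 4.2, 7.6]
finger_gap: 15.6
```

Request:
send_rows(dp=[[-1.2,0.6,0],[-1.8,0.9,0],[-1.8,0.9,20],[-1.8,0.9,60],[-1.8,0.9,110]], rot=[[0,0,0],[0,0,0],[0,0,0],[0,0,0],[0,0,0]])

```text
time: 20.52
tool_pos: [565.5, -13.4, 210.4]
tcp_rot: [180.0, 0.0, -26.2]
ft_force: [0.2, -0.4, -0.1]
finger_gap: 15.8
```

Request:
send_rows(dp=[[-50,30,10],[-100,70,20],[-140,120,30],[-160,180,40],[-180,240,50]], rot=[[0,0,0],[0,0,0],[0,0,0],[0,0,0],[0,0,0]])

```text
time: 21.15
tool_pos: [387.7, 221.4, 260.1]
tcp_rot: [-179.8, -0.2, -26.3]
ft_force: [1.5, 0.9, -0.2]
finger_gap: 16.0
```

Request:
send_rows(dp=[[-20,60,0],[-30,120,0],[-30,120,0]], rot=[[0,0,0],[0,0,0],[0,0,0]])

```text
time: 21.52
tool_pos: [356.8, 343.6, 258.9]
tcp_rot: [-179.9, -0.0, -25.9]
ft_force: [0.4, 0.0, 0.2]
finger_gap: 16.2
```

```bash
python3 - <<'E'
from h import *
from bench import r,vision
q=r.sense();print(q["time"],q["tool_pos"],q["ft_force"])
t=vision.snapshot("top");np.savez("t12.npz",**t);crop(t,(276,200),30,20,"pics/t12.png")
cv2.imwrite("pics/t12f.png",t["pixels"][:,:,::-1])
g=t["pixels"].astype(float).mean(-1)
for v in range(206,215):
    row=g[v,270:284];w=np.clip(np.median(row)-40-row,0,None)
    if w.sum()<5: continue
    u=(w*np.arange(270,284)).sum()/w.sum()
    p=at_z(t,(u,v),63)[:2]-[533.8,-80.5];print(v,w.sum().round(),np.degrees(np.arctan2(p[1],p[0])).round(1),np.hypot(*p).round(1))
E
```

```text
21.525 [356.79952926 343.55293291 258.92623837] [0.35078549 0.04722841 0.19007029]
206 129.0 176.3 23.1
207 432.0 175.8 25.7
208 163.0 166.2 29.1
209 218.0 166.5 31.7
210 241.0 166.5 34.4
211 169.0 166.2 37.2
212 174.0 167.3 39.7
213 84.0 167.5 42.3
214 129.0 162.5 46.0
```

View pics/t12.png

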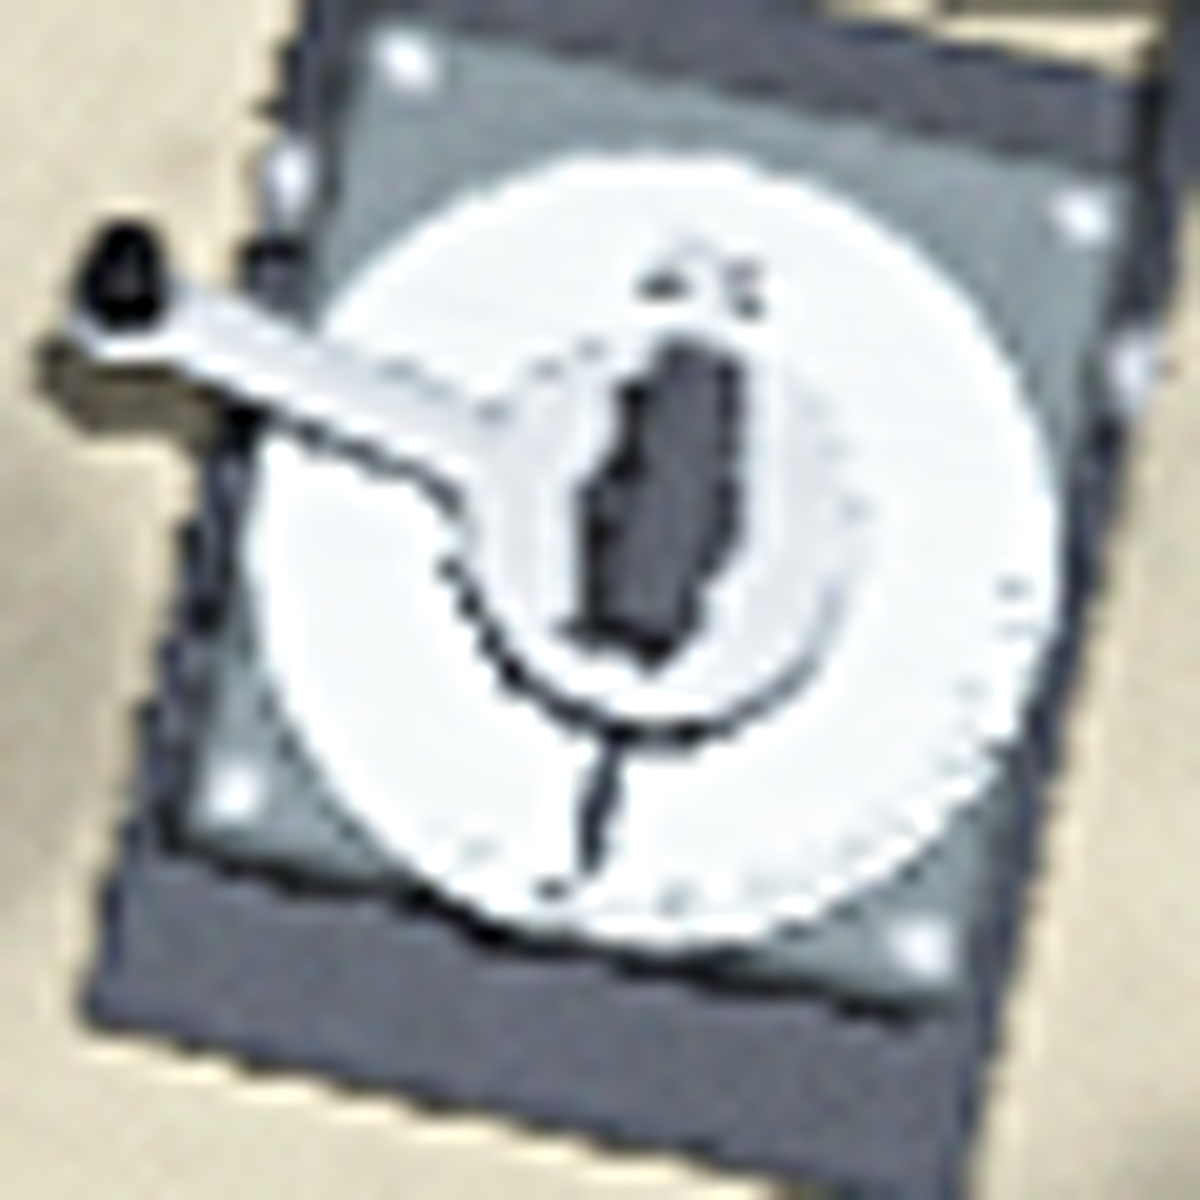

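View pics/t12f.png

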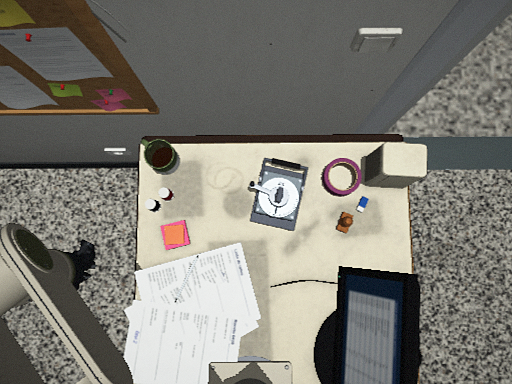

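```bash
python3 -c "
from bench import job
print(job.hand_in())"
```

```text
the job is handed in; nothing more can be done
None
```

The job is handed in at about 21.5 s. Hand-in gave no verdict, so the checks below are my own measurements.

- **Ring loosened:** I swung the lever about 37° (0.65 rad) anticlockwise. The thumb bar then turned against about 0.2 N m, as expected with the ring slack.
- **Pointer set:** I turned the thumb bar about 57° clockwise. In the last top picture the pointer lies at 166–167.5°. The index direction worked out from the punch's base and bolts is 166.8°, so the pointer is within about 1 mm.
- **Ring tightened:** I swung the lever back clockwise until the push square to it read 10.5–10.8 N. By the stated formula that is a clamping force of about 62–65 N. The force readings scatter by 0.5–1 N and read slightly low while the ring was slack.
- **At the end:** The arm is clear and touching nothing. The mug, tape roll and stamp look unmoved, and the lever stayed where I left it.

Two things did not quite agree:
- **Bar width:** The gripper opening read 18 mm on the 14 mm bar, but the grip held and turned it without slipping.
- **Dark spot by the index tab:** A dark spot sits at 162.5°, about 4° from the index direction. I took it to be the tab's shadow. If it is the tab itself, the pointer is about 3.3 mm off, still inside the 4 mm limit.

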